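Lid the cutlery box

TASK

Put the thin green lid on the green cutlery box. It lies flat in the rimmed metal stand where it cannot be picked up, so slide it out over the stand's open front until its end overhangs, take it there by its two long edges, and set it down gently - not dropped - on the box so that it lies flat between the two raised end tabs, lined up with the box. Never let the lid fall onto the counter, and leave the box and the bowls and bottle where they stand.

Things in the scene. Friction and masses are not known exactly. Their poses are not given: they have to be found in the camera images.
- lid: Flat green plastic plate 190 (its x) x 64 (y) x 3 mm, about 60 g; origin at the centre of its underside; both ends alike. Starts flat on the stand's floor, lengthwise, near end 5 to 40 mm behind the open front edge. It slides easily: closed fingertips pressed on its top with 5 to 15 N drag it, perhaps slipping a little. Tips off once half its length overhangs.
- lid_stand: Fixed metal stand 240 (its x) x 98 mm; origin at the centre of its underside, on the counter. Floor 60 mm up; both long sides and the far end (+x) have rims 10 mm thick, tops 70 mm up, 78 mm clear between the long ones: no room for a finger beside the lid. The near end (-x, facing the robot) is open, its floor edge 120 mm from the origin, free space in front and below.
- stand_edge (a point): Middle of the open front edge of the stand's floor, at floor height (60 mm above the counter).
- cutlery_box: Loose open green box of chopsticks, 0.7 kg, on the counter, 206 (its x) x 58 mm, rim 55 mm up; origin at the centre of its underside; both ends alike. Each end wall has a tab 4 mm thick, as wide as the box, 6 mm above the rim; 198 mm between tabs. The lid lies on the rim between them, 4 mm spare at each end, 3 mm over each side.
- box_rim (a point): Centre of the cutlery box's mouth at rim height (55 mm above the counter).
- white_bowls: Bystander: stack of white bowls, 100 mm across, 108 mm high, origin at the centre of its underside. Leave alone.
- yellow_bowls: Bystander: stack of yellow bowls, 110 mm across, 88 mm high, origin at the centre of its underside. Leave alone.
- seasoning_bottle: Bystander: white bottle, 56 mm across, 130 mm high, origin at the centre of its underside. Leave alone.
Mind the look-alikes: they are no part of the job. Several things have the shape of the lid; the one meant has the colours described above.

How it is judged:
By the outcome, as a careful person would: the job done as asked, in the order asked, and still so for the second after the job is handed in, with the robot touching nothing.
It also fails if it takes over 58 s, if anything falls off the work surface, if the arm or the gripper's body presses on something with over 40 N, if the wrist force passes 120 N, or if a joint passes its speed limit or range.

ROBOT

A 7-joint arm with a two-finger parallel gripper is mounted at the origin on the work surface. World frame = base frame: x ahead of the robot, y to its left, z up, the work surface at z = 0. Lengths are in m, angles in rad, forces in N, time in s.
With the tool pointing down it reaches from about 0.4 to 0.85 m from the base axis. Payload 10.4 kg.
Tool frame: the origin (TCP) lies midway between the tips of the shut fingers; the grasp point (between the pads) lies 19 mm behind it (r.tcp_to_grasp is the z of the grasp point in the tool frame, in m); z points along the fingers, x is the direction in which the jaws open and shut, and the axes are right-handed (so a half turn about z gives the same grasp; the last joint's range is limited). The gripper opens to 87 mm and grips with 3 to 60 N. Pads are 19 mm wide; open, the fingers measure 117 mm over their backs; the gripper's body (75 mm by 190 mm) begins 51 mm behind the grasp point.
Start: joints at [-1.344, 0.332, -0.065, 1.46, 0.022, 1.35, -0.088], TCP at [0.154, 0.606, 0.223] pointing down, gripper open.
Joint ranges: [-2.6, 2.6], [-0.5, 2.12], [-1.47, 1.34], [0.16, 2.42], [-1.27, 4.41], [0.06, 2.06], [-2.6, 2.6]. Speed limits (rad/s): [2.22, 2.22, 2.79, 2.79, 3.14, 3.14, 3.14].

INTERFACE

Orientations are given as a unit quaternion [x, y, z, w].
In Python, from bench import r, camera, close_job gives the robot as it stands. The module is installed in compiled form; this text tells all that it offers.
- The arm moves only by the shell command python3 -m crank 'ROWS' [FORCE]. ROWS is JSON, a list of rows, each an object of numbers: "x", "y", "z": the shift along the tool's x, y, z scaled (see below); "ax", "ay", "az": the turn, a rotation vector about the tool's x, y, z scaled (see below); "claw": the closure, from -1 (fully open) to 1 (shut), so that 0 is half open. A call has exactly 5 rows; each row is the pose to reach, as a shift and turn from the pose commanded when the call began, along the tool's axes at that moment; what a row does not reach only later rows make up. The controller multiplies each number of a shift by 1 m and each number of a turn by 2 rad. A row lasts 1/12 s, in which the tool goes at most 41.7 mm and 7.16 degrees, less where a joint would pass 70% of its speed; a pose out of reach is approached as far as the arm can. A call with a number of a shift or a turn outside -1 to 1 is refused whole. A call with a gripper value outside its range is refused whole. The fingers move at their own pace and stop on an object; FORCE is the grip in N (left out, the last holds). Time passes only in rows, so rows that repeat a pose let the fingers close, or fill a call up. It gives the time, the measured TCP pose, the force and the opening at its end, in the units of the state.
- r.read_state(): the state, without advancing time (a new reading comes with each control period).
- camera(name): name is "side" or "top"; returns a dict with "color" (420x560x3 uint8, blue, green, red), "fx", "fy", "cx", "cy" (pixels), "eye" and "orientation" of the camera in the world. Camera axes: x right, y down, z forward; pixel columns grow to the right and rows downward; lengths in m; the calibration is good to about 2 mm. A picture is of the moment at which its call begins. There is no depth.
- close_job(): hands the job in, once; it reports no verdict.
The state is a dict: "time": time; "joint_positions": joint angles; "joint_vel": joint speeds; "joint_torque": joint torques, N m; "ee_pos": TCP position; "eef_rot": TCP orientation; "ft_force": force on the tool from outside, world axes, zero at the start; "torque": the same for the moment, N m; "width": finger opening in m.
Only numpy, scipy, OpenCV 4.12 (cv2) and the standard library are available. Lean on these libraries where they do the work, as an engineer would, in place of code of your own. Each camera call takes 0.05 s, during which the arm holds its last target. There are 200 camera calls.

## Working session

There is one attempt and no reset: what is moved stays moved. The work goes in short steps, Python scripts to look and compute and a shell command to move; the robot and the scene stay as the last step left them, time stands still between calls to the robot, and variables do not carry over. Pictures are saved under pics/ and viewed, about 8 in all and at most 12, crops included, and the job is handed in when it is done.

```bash
mkdir -p pics; python3 - <<'E'
from bench import r,camera
import cv2,numpy as np
for n in("top","side"):
    c=camera(n); cv2.imwrite(f"pics/{n}0.png",c["color"]); print(n,{k:np.round(v,4) for k,v in c.items() if k!="color"})
s=r.read_state(); print({k:np.round(v,4) for k,v in s.items()}, r.tcp_to_grasp)
E
```

```text
top {'fx': np.float64(400.3892), 'fy': np.float64(400.3892), 'cx': np.float64(279.7567), 'cy': np.float64(212.7006), 'eye': array([ 0.5004, -0.0134,  1.1066]), 'orientation': array([ 0.7163, -0.6954,  0.0393, -0.0414])}
side {'fx': np.float64(472.1699), 'fy': np.float64(472.1699), 'cx': np.float64(285.9625), 'cy': np.float64(208.2498), 'eye': array([0.3797, 0.957 , 0.749 ]), 'orientation': array([-0.1162,  0.8763, -0.464 ,  0.0571])}
{'time': np.float64(0.1), 'joint_positions': array([-1.3436,  0.3328, -0.0647,  1.4609,  0.0216,  1.3499, -0.0885]), 'joint_vel': array([ 0.001 , -0.0026, -0.0009, -0.0009,  0.0004,  0.0006, -0.0013]), 'joint_torque': array([ 2.00000e-03, -6.24547e+01,  2.48000e-02, -3.90721e+01,
       -6.14000e-02,  3.66000e-02,  1.00000e-04]), 'ee_pos': array([0.1544, 0.6053, 0.2218]), 'eef_rot': array([ 7.897e-01,  6.135e-01, -5.000e-04,  4.000e-04]), 'ft_force': array([ 0.665 , -0.122 ,  0.4007]), 'torque': array([-0.0056, -0.0027,  0.0302]), 'width': np.float64(0.0874)} -0.0187
```

View pics/top0.png

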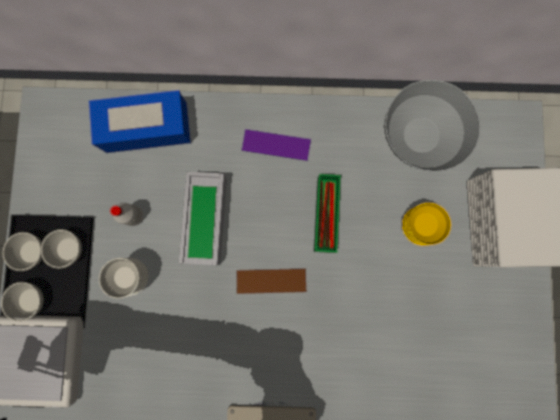

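View pics/side0.png

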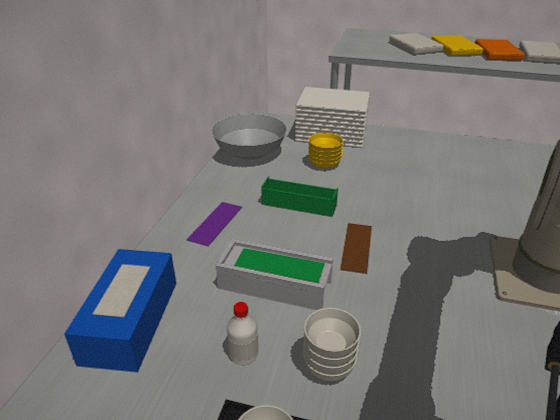

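```bash
cat > h.py <<'E'
import cv2,numpy as np
from scipy.spatial.transform import Rotation as R
from scipy.optimize import minimize
from bench import r,camera
def proj(c,P):
    p=R.from_quat(c["orientation"]).inv().apply(np.asarray(P)-c["eye"])
    return np.c_[c["fx"]*p[:,0]/p[:,2]+c["cx"],c["fy"]*p[:,1]/p[:,2]+c["cy"]]
def back(c,uv,z):
    uv=np.atleast_2d(uv).astype(float)
    d=np.c_[(uv[:,0]-c["cx"])/c["fx"],(uv[:,1]-c["cy"])/c["fy"],np.ones(len(uv))]
    d=R.from_quat(c["orientation"]).apply(d); e=np.asarray(c["eye"])
    return (e+d*((z-e[2])/d[:,2])[:,None])[:,:2]
def green(c,seed):
    b=c["color"].astype(int); m=((b[...,1]>b[...,0]+25)&(b[...,1]>b[...,2]+35)).astype(np.uint8)
    n,l,s,ce=cv2.connectedComponentsWithStats(m)
    k=[i for i in range(1,n) if s[i,4]>20 and np.hypot(*(ce[i]-seed))<70]
    return max(k,key=lambda i:s[i,4]-8*np.hypot(*(ce[i]-seed))),l
def gmask(c,seed):
    k,l=green(c,seed); return (l==k).astype(np.uint8)
def box(x,y,a,L,W,z0,z1):
    q=np.array([[i*L/2,j*W/2,z] for i in(-1,1) for j in(-1,1) for z in(z0,z1)])
    return R.from_euler("z",a).apply(q)+[x,y,0]
def fit(views,x0,L,W,z0,z1):
    """views: list (cam,mask); match convex hull silhouettes"""
    S=8
    def cost(p):
        t=0
        for c,m in views:
            h=cv2.convexHull(((proj(c,box(*p,L,W,z0,z1))+.5)*S).astype(np.float32))
            g=cv2.findContours(cv2.resize(m,None,fx=S,fy=S,interpolation=0),0,2)[0]
            g=cv2.convexHull(np.vstack(g)).astype(np.float32)
            i,_=cv2.intersectConvexConvex(h,g)
            t+=(cv2.contourArea(h)+cv2.contourArea(g)-2*i)/cv2.contourArea(g)
        return t
    s=minimize(cost,x0,method="Nelder-Mead",options=dict(initial_simplex=np.array(x0)+np.r_[[[0]*3],np.diag([.02,.02,.1])]))
    return s.x,s.fun
E
python3 - <<'E'
from h import *
t=camera("top");s=camera("side")
mt=gmask(t,(202,222));ms=gmask(s,(280,265)); print(mt.sum(),ms.sum())
x=back(t,(202,222),.063)[0]
for v in([(t,mt)],[(s,ms)],[(t,mt),(s,ms)]): print("lid",fit(v,[*x,0],.19,.064,.06,.063))
bt=gmask(t,(328,213));bs=gmask(s,(300,196)); print(bt.sum(),bs.sum())
x=back(t,(328,213),.055)[0]
for v in([(t,bt)],[(s,bs)],[(t,bt),(s,bs)]): print("box",fit(v,[*x,0],.206,.058,0,.061))
print("stand top corners", back(t,[(187,174),(223,173),(219,265),(182,263)],.07))
for n,uv,z in(("white",(121,275),.108),("yellow",(427,223),.088),("bottle",(116,211),.13)):print(n,back(t,uv,z))
im=cv2.resize(t["color"][150:300,150:360],None,fx=3.8,fy=3.8,interpolation=2); cv2.imwrite("pics/c1.png",im)
E
```

```text
1714 1664
lid (array([ 0.59078033,  0.19495953, -0.00885925]), np.float64(0.016351549265103))
lid (array([ 0.59194831,  0.19497012, -0.01684867]), np.float64(0.013767182627777173))
lid (array([ 0.59147301,  0.19503668, -0.01441631]), np.float64(0.03799772282872263))
682 1990
box (array([ 0.62549034, -0.13500742, -0.03250202]), np.float64(0.034206922317361624))
box (array([ 0.6264737 , -0.13459664, -0.03339419]), np.float64(0.026663577429260298))
box (array([ 0.62605222, -0.13489696, -0.03080064]), np.float64(0.06654454785968364))
stand top corners [[0.71460987 0.23878125]
 [0.72008337 0.14403865]
 [0.4794728  0.14328342]
 [0.48174004 0.23857358]]
white [[0.44860935 0.37814039]]
yellow [[ 0.60179548 -0.38511296]]
bottle [[0.60463946 0.39344558]]
```

View pics/c1.png

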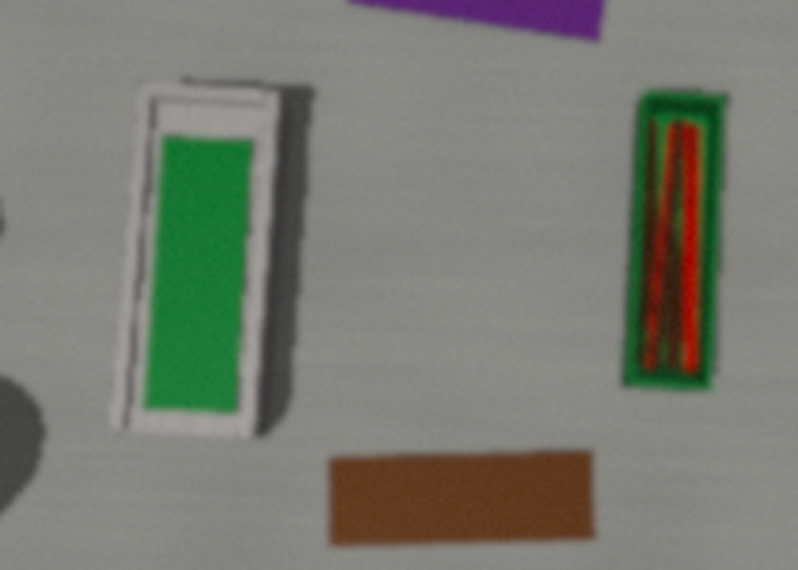

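```bash
cat > go.py <<'E'
# go.py x y z [toolx-yaw-deg]: print shift/turn numbers in the tool axes, from the measured pose
import sys;from h import *
s=r.read_state();Q=R.from_quat(s["eef_rot"]);a=[float(v) for v in sys.argv[1:]]
M=Q.as_matrix();print("t",round(float(s["time"]),2),"pos",np.round(s["ee_pos"],4),"xyaw",np.round(np.degrees(np.arctan2(M[1,0],M[0,0])),2),"zaxis",np.round(M[:,2],3),"F",np.round(s["ft_force"],1),"w",round(float(s["width"]),4))
if len(a)>2:
    print("shift",np.round(Q.inv().apply(np.array(a[:3])-s["ee_pos"]),4))
    if len(a)>3:
        y=np.radians(a[3]);c,n=np.cos(y),np.sin(y)
        T=R.from_matrix(np.array([[c,n,0],[n,-c,0],[0,0,-1]]))
        print("turn",np.round((Q.inv()*T).as_rotvec()/2,4))
E
python3 go.py 0.615 0.195 0.2 89.2
```

```text
t 0.2 pos [0.1544 0.6054 0.2221] xyaw 75.69 zaxis [-0.    -0.001 -1.   ] F [0.2 0.  0.2] w 0.0866
shift [-0.2838  0.5477  0.0223]
turn [-0.      0.0004 -0.1179]
```

```bash
python3 -m crank '[{"x":-0.018,"y":0.035,"claw":1},{"x":-0.037,"y":0.071,"claw":1},{"x":-0.055,"y":0.106,"claw":1},{"x":-0.074,"y":0.142,"claw":1},{"x":-0.092,"y":0.177,"claw":1}]' 20
python3 -m crank '[{"x":-0.018,"y":0.035,"claw":1},{"x":-0.037,"y":0.071,"claw":1},{"x":-0.055,"y":0.106,"claw":1},{"x":-0.074,"y":0.142,"claw":1},{"x":-0.092,"y":0.177,"claw":1}]'
python3 -m crank '[{"x":-0.018,"y":0.035,"claw":1},{"x":-0.037,"y":0.071,"claw":1},{"x":-0.055,"y":0.106,"claw":1},{"x":-0.074,"y":0.142,"claw":1},{"x":-0.092,"y":0.177,"claw":1}]'
python3 go.py 0.615 0.195 0.12 89.2
```

```text
t 0.2 pos [0.1544 0.6054 0.2221] xyaw 75.69 zaxis [-0.    -0.001 -1.   ] F [0.2 0.  0.2] w 0.0866
shift [-0.2837  0.5477  0.1023]
turn [-0.      0.0004 -0.1179]schema error: expected keys x, y, z, ax, ay, az, claw
schema error: expected keys x, y, z, ax, ay, az, claw
schema error: expected keys x, y, z, ax, ay, az, claw
```

All keys are required.

```bash
python3 -m crank '[{"x":-0.018,"y":0.035,"z":0,"ax":0,"ay":0,"az":0,"claw":1},{"x":-0.037,"y":0.071,"z":0,"ax":0,"ay":0,"az":0,"claw":1},{"x":-0.055,"y":0.106,"z":0,"ax":0,"ay":0,"az":0,"claw":1},{"x":-0.074,"y":0.142,"z":0,"ax":0,"ay":0,"az":0,"claw":1},{"x":-0.092,"y":0.177,"z":0,"ax":0,"ay":0,"az":0,"claw":1}]' 20
python3 go.py 0.615 0.195 0.2 89.2
```

```text
time: 0.62
ee_pos: [0.3045, 0.471, 0.2225]
eef_rot: [0.79, 0.613, 0.0, 0.0]
ft_force: [1.2, 0.5, 0.9]
width: 0.0617
t 0.62 pos [0.3045 0.471  0.2225] xyaw 75.68 zaxis [ 0.  0. -1.] F [1.2 0.5 0.9] w 0.0617
shift [-0.1906  0.3691  0.0225]
turn [ 0.    -0.    -0.118]
```

```bash
python3 -m crank '[{"x":-0.018,"y":0.035,"z":0,"ax":0,"ay":0,"az":0,"claw":1},{"x":-0.037,"y":0.071,"z":0,"ax":0,"ay":0,"az":0,"claw":1},{"x":-0.055,"y":0.106,"z":0,"ax":0,"ay":0,"az":0,"claw":1},{"x":-0.074,"y":0.142,"z":0,"ax":0,"ay":0,"az":0,"claw":1},{"x":-0.092,"y":0.177,"z":0,"ax":0,"ay":0,"az":0,"claw":1}]' 20 >/dev/null
python3 -m crank '[{"x":-0.018,"y":0.035,"z":0,"ax":0,"ay":0,"az":-0.03,"claw":1},{"x":-0.037,"y":0.071,"z":0,"ax":0,"ay":0,"az":-0.06,"claw":1},{"x":-0.055,"y":0.106,"z":0,"ax":0,"ay":0,"az":-0.09,"claw":1},{"x":-0.074,"y":0.142,"z":0,"ax":0,"ay":0,"az":-0.118,"claw":1},{"x":-0.092,"y":0.177,"z":0,"ax":0,"ay":0,"az":-0.118,"claw":1}]' 20 
python3 go.py 0.615 0.195 0.085 89.2
```

```text
time: 1.45
ee_pos: [0.602, 0.2052, 0.2225]
eef_rot: [0.711, 0.704, 0.0, 0.0]
ft_force: [0.9, 1.6, -0.1]
width: 0.0018
t 1.45 pos [0.602  0.2052 0.2225] xyaw 89.42 zaxis [ 0.  0. -1.] F [ 0.9  1.6 -0.1] w 0.0018
shift [-0.0101  0.0131  0.1375]
turn [ 0.     -0.      0.0019]
```

```bash
python3 -m crank '[{"x":-0.01,"y":0.013,"z":0.035,"ax":0,"ay":0,"az":0,"claw":1},{"x":-0.01,"y":0.013,"z":0.07,"ax":0,"ay":0,"az":0,"claw":1},{"x":-0.01,"y":0.013,"z":0.105,"ax":0,"ay":0,"az":0,"claw":1},{"x":-0.01,"y":0.013,"z":0.135,"ax":0,"ay":0,"az":0,"claw":1},{"x":-0.01,"y":0.013,"z":0.135,"ax":0,"ay":0,"az":0,"claw":1}]' 20 >/dev/null
python3 go.py 0.615 0.195 0.065 89.2
```

```text
t 1.87 pos [0.6097 0.1955 0.0807] xyaw 89.22 zaxis [-0.01  -0.004 -1.   ] F [-0.3 -0.5 -0.6] w 0.0006
shift [-0.0004  0.0054  0.0157]
turn [-0.0048  0.002   0.0001]
```

```bash
python3 -m crank '[{"x":0,"y":0,"z":0,"ax":0,"ay":0,"az":0,"claw":1},{"x":0,"y":0,"z":0,"ax":0,"ay":0,"az":0,"claw":1},{"x":0,"y":0,"z":0,"ax":0,"ay":0,"az":0,"claw":1},{"x":0,"y":0,"z":0,"ax":0,"ay":0,"az":0,"claw":1},{"x":0,"y":0,"z":0,"ax":0,"ay":0,"az":0,"claw":1}]' >/dev/null
python3 go.py 0.615 0.195 0.065 89.2
```

```text
t 2.28 pos [0.6144 0.1971 0.0893] xyaw 89.22 zaxis [ 0.002  0.001 -1.   ] F [ 0.5 -0.9 -0.3] w 0.0005
shift [-0.0021  0.0005  0.0242]
turn [ 0.0011 -0.0006  0.0001]
```

```bash
python3 -m crank '[{"x":0,"y":0,"z":0.006,"ax":0,"ay":0,"az":0,"claw":1},{"x":0,"y":0,"z":0.012,"ax":0,"ay":0,"az":0,"claw":1},{"x":0,"y":0,"z":0.018,"ax":0,"ay":0,"az":0,"claw":1},{"x":0,"y":0,"z":0.021,"ax":0,"ay":0,"az":0,"claw":1},{"x":0,"y":0,"z":0.022,"ax":0,"ay":0,"az":0,"claw":1}]' >/dev/null
python3 go.py 0.615 0.195 0.063 89.2
python3 -m crank '[{"x":0,"y":0,"z":0.001,"ax":0,"ay":0,"az":0,"claw":1},{"x":0,"y":0,"z":0.001,"ax":0,"ay":0,"az":0,"claw":1},{"x":0,"y":0,"z":0.002,"ax":0,"ay":0,"az":0,"claw":1},{"x":0,"y":0,"z":0.002,"ax":0,"ay":0,"az":0,"claw":1},{"x":0,"y":0,"z":0.002,"ax":0,"ay":0,"az":0,"claw":1}]' >/dev/null
python3 go.py 0.615 0.195 0.063 89.2
```

```text
t 2.7 pos [0.613  0.1965 0.0643] xyaw 89.21 zaxis [-0.002 -0.001 -1.   ] F [ 0.2 -0.7 -0.5] w 0.0006
shift [-0.0015  0.002   0.0013]
turn [-0.0008  0.0003  0.0001]
t 3.12 pos [0.6137 0.1968 0.0637] xyaw 89.21 zaxis [ 0.  0. -1.] F [-0.3  0.5 -0.3] w 0.0004
shift [-0.0018  0.0013  0.0007]
turn [ 0.0001 -0.0001  0.0001]
```

```bash
python3 -m crank '[{"x":0,"y":0,"z":0.001,"ax":0,"ay":0,"az":0,"claw":1},{"x":0,"y":0,"z":0.001,"ax":0,"ay":0,"az":0,"claw":1},{"x":0,"y":0,"z":0.0015,"ax":0,"ay":0,"az":0,"claw":1},{"x":0,"y":0,"z":0.0015,"ax":0,"ay":0,"az":0,"claw":1},{"x":0,"y":0,"z":0.0015,"ax":0,"ay":0,"az":0,"claw":1}]' >/dev/null
python3 go.py 
python3 -m crank '[{"x":0,"y":0,"z":0.0005,"ax":0,"ay":0,"az":0,"claw":1},{"x":0,"y":0,"z":0.001,"ax":0,"ay":0,"az":0,"claw":1},{"x":0,"y":0,"z":0.001,"ax":0,"ay":0,"az":0,"claw":1},{"x":0,"y":0,"z":0.001,"ax":0,"ay":0,"az":0,"claw":1},{"x":0,"y":0,"z":0.001,"ax":0,"ay":0,"az":0,"claw":1}]' >/dev/null
python3 go.py
```

```text
t 3.53 pos [0.6143 0.197  0.0636] xyaw 89.21 zaxis [ 0.001  0.001 -1.   ] F [-2.4 -1.1  8.8] w 0.0005
t 3.95 pos [0.6147 0.1971 0.0635] xyaw 89.2 zaxis [ 0.002  0.001 -1.   ] F [-5.1 -1.6 16.3] w 0.0002
```

```bash
python3 -m crank '[{"x":0,"y":-0.003,"z":-0.0005,"ax":0,"ay":0,"az":0,"claw":1},{"x":0,"y":-0.010,"z":-0.0005,"ax":0,"ay":0,"az":0,"claw":1},{"x":0,"y":-0.018,"z":-0.0005,"ax":0,"ay":0,"az":0,"claw":1},{"x":0,"y":-0.026,"z":-0.0005,"ax":0,"ay":0,"az":0,"claw":1},{"x":0,"y":-0.030,"z":-0.0005,"ax":0,"ay":0,"az":0,"claw":1}]' >/dev/null
python3 go.py
python3 - <<'E'
from h import *
s=camera("side");t=camera("top")
cv2.imwrite("pics/d1.png",np.hstack([cv2.resize(s["color"][200:340,180:380],None,fx=2,fy=2),cv2.resize(t["color"][150:290,150:300],None,fx=2,fy=2)]))
E
```

```text
t 4.37 pos [0.585  0.1977 0.0635] xyaw 89.21 zaxis [ 0.004  0.002 -1.   ] F [ 2.4 -0.2  7.2] w 0.0006
```

View pics/d1.png

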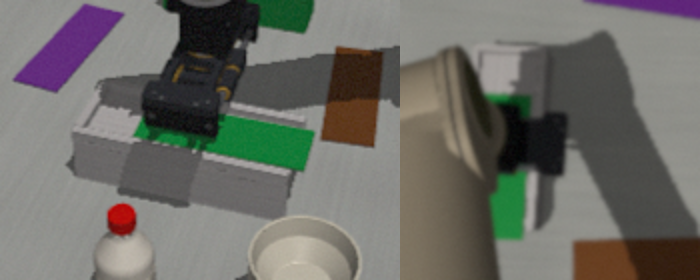

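```bash
python3 -m crank '[{"x":0,"y":-0.003,"z":0.0003,"ax":0,"ay":0,"az":0,"claw":1},{"x":0,"y":-0.010,"z":0.0003,"ax":0,"ay":0,"az":0,"claw":1},{"x":0,"y":-0.018,"z":0.0003,"ax":0,"ay":0,"az":0,"claw":1},{"x":0,"y":-0.026,"z":0.0003,"ax":0,"ay":0,"az":0,"claw":1},{"x":0,"y":-0.030,"z":0.0003,"ax":0,"ay":0,"az":0,"claw":1}]' >/dev/null
python3 go.py
cat > lid.py <<'E'
from h import *
s=camera("side");b=s["color"].astype(int)
m=((b[...,1]>b[...,0]+25)&(b[...,1]>b[...,2]+35)); m[:235]=0; m[320:]=0
v,u=np.nonzero(m);P=back(s,np.c_[u,v],.0625);P=P[(abs(P[:,1]-.195)<.06)]
print(len(P))
for y in np.arange(.16,.235,.01):
    k=P[abs(P[:,1]-y)<.005,0]; print(round(y,3),np.round([k.min(),k.max()],4) if len(k) else None)
E
python3 lid.py
```

```text
t 4.88 pos [0.5554 0.1982 0.0635] xyaw 89.21 zaxis [ 0.005  0.002 -1.   ] F [ 3.8 -0.4 10.4] w 0.0007
1242
0.16 None
0.17 [0.4382 0.5399]
0.18 [0.4389 0.5405]
0.19 [0.4395 0.6267]
0.2 [0.439  0.6279]
0.21 [0.4392 0.6282]
0.22 [0.4393 0.6284]
0.23 [0.4404 0.6285]
```

```bash
python3 -m crank '[{"x":0,"y":-0.003,"z":0,"ax":0,"ay":0,"az":0,"claw":1},{"x":0,"y":-0.010,"z":0,"ax":0,"ay":0,"az":0,"claw":1},{"x":0,"y":-0.018,"z":0,"ax":0,"ay":0,"az":0,"claw":1},{"x":0,"y":-0.026,"z":0,"ax":0,"ay":0,"az":0,"claw":1},{"x":0,"y":-0.029,"z":0,"ax":0,"ay":0,"az":0,"claw":1}]' >/dev/null
python3 go.py; python3 lid.py
```

```text
t 5.35 pos [0.5264 0.1988 0.0635] xyaw 89.21 zaxis [ 0.005  0.002 -1.   ] F [ 3.1 -0.7  9.1] w -0.0
1270
0.16 None
0.17 [0.4101 0.5084]
0.18 [0.4097 0.5978]
0.19 [0.4102 0.5993]
0.2 [0.4107 0.5987]
0.21 [0.4103 0.599 ]
0.22 [0.4099 0.5993]
0.23 [0.4111 0.5996]
```

```bash
python3 -m crank '[{"x":0,"y":0,"z":-0.006,"ax":0,"ay":0,"az":0,"claw":1},{"x":0,"y":0,"z":-0.03,"ax":0,"ay":0,"az":0,"claw":1},{"x":0,"y":0,"z":-0.06,"ax":0,"ay":0,"az":0,"claw":-1},{"x":0,"y":0,"z":-0.09,"ax":0,"ay":0,"az":0,"claw":-1},{"x":0,"y":0,"z":-0.1,"ax":0,"ay":0,"az":0,"claw":-1}]' >/dev/null
python3 -m crank '[{"x":0,"y":0,"z":0,"ax":0,"ay":0,"az":0,"claw":-1},{"x":0,"y":0,"z":0,"ax":0,"ay":0,"az":0,"claw":-1},{"x":0,"y":0,"z":0,"ax":0,"ay":0,"az":0,"claw":-1},{"x":0,"y":0,"z":0,"ax":0,"ay":0,"az":0,"claw":-1},{"x":0,"y":0,"z":0,"ax":0,"ay":0,"az":0,"claw":-1}]' >/dev/null
python3 go.py 0.463 0.195 0.12 89.2; cat > fitlid.py <<'E'
from h import *
s=camera("side");m=gmask(s,(305,265));print(m.sum(),fit([(s,m)],[.505,.197,-.014],.19,.064,.06,.063))
cv2.imwrite("pics/e1.png",cv2.resize(s["color"][180:340,180:400],None,fx=3,fy=3,interpolation=2))
E
python3 fitlid.py
```

```text
t 6.23 pos [0.5241 0.1977 0.16  ] xyaw 89.21 zaxis [-0.002 -0.001 -1.   ] F [ 1.1 -0.2  0.6] w 0.0459
shift [-0.0035 -0.061   0.0401]
turn [-0.0009  0.0005  0.0001]
1750 (array([ 0.50322511,  0.1970963 , -0.01905882]), np.float64(0.02283982223126177))
```

View pics/e1.png

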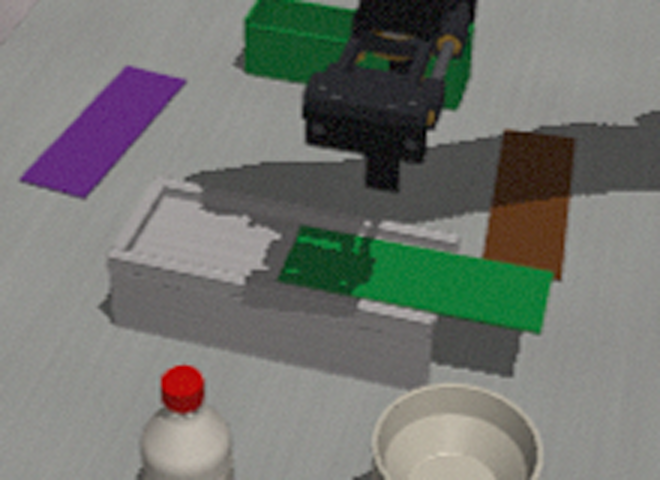

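```bash
python3 -c "
from h import *
s=camera('side');print(back(s,[(325.7,286),(333.3,260)],.07))"
python3 go.py 0.461 0.1977 0.11 89
```

```text
[[0.47859999 0.2451068 ]
 [0.47796651 0.15997403]]
t 6.33 pos [0.5243 0.1978 0.1605] xyaw 89.21 zaxis [-0.001 -0.001 -1.   ] F [-0.2 -1.1  0.4] w 0.0537
shift [-0.001  -0.0633  0.0505]
turn [-0.0006  0.0003  0.0018]
```

```bash
python3 -m crank '[{"x":0,"y":-0.015,"z":0,"ax":0,"ay":0,"az":0.001,"claw":-1},{"x":0,"y":-0.035,"z":0,"ax":0,"ay":0,"az":0.002,"claw":-1},{"x":0,"y":-0.055,"z":0.02,"ax":0,"ay":0,"az":0.002,"claw":-1},{"x":0,"y":-0.063,"z":0.04,"ax":0,"ay":0,"az":0.002,"claw":-1},{"x":0,"y":-0.063,"z":0.05,"ax":0,"ay":0,"az":0.002,"claw":-1}]' >/dev/null
python3 -m crank '[{"x":0,"y":0,"z":0,"ax":0,"ay":0,"az":0,"claw":-1},{"x":0,"y":0,"z":0,"ax":0,"ay":0,"az":0,"claw":-1},{"x":0,"y":0,"z":0,"ax":0,"ay":0,"az":0,"claw":-1},{"x":0,"y":0,"z":0,"ax":0,"ay":0,"az":0,"claw":-1},{"x":0,"y":0,"z":0,"ax":0,"ay":0,"az":0,"claw":-1}]' >/dev/null
python3 go.py 0.461 0.1977 0.048 89
```

```text
t 7.17 pos [0.4625 0.199  0.112 ] xyaw 88.96 zaxis [ 0.001  0.001 -1.   ] F [-0.  -0.1 -0.1] w 0.0868
shift [-0.0014 -0.0016  0.064 ]
turn [ 0.0006 -0.0003 -0.0004]
```

```bash
python3 -m crank '[{"x":-0.001,"y":-0.001,"z":0.015,"ax":0,"ay":0,"az":0,"claw":-1},{"x":-0.001,"y":-0.001,"z":0.03,"ax":0,"ay":0,"az":0,"claw":-1},{"x":-0.001,"y":-0.001,"z":0.045,"ax":0,"ay":0,"az":0,"claw":-1},{"x":-0.001,"y":-0.001,"z":0.06,"ax":0,"ay":0,"az":0,"claw":-1},{"x":-0.001,"y":-0.001,"z":0.064,"ax":0,"ay":0,"az":0,"claw":-1}]' >/dev/null
python3 -m crank '[{"x":0,"y":0,"z":0,"ax":0,"ay":0,"az":0,"claw":-1},{"x":0,"y":0,"z":0,"ax":0,"ay":0,"az":0,"claw":-1},{"x":0,"y":0,"z":0,"ax":0,"ay":0,"az":0,"claw":-1},{"x":0,"y":0,"z":0,"ax":0,"ay":0,"az":0,"claw":-0.2},{"x":0,"y":0,"z":0,"ax":0,"ay":0,"az":0,"claw":-0.3}]' 20 >/dev/null
python3 go.py 0.461 0.1977 0.047 89
python3 -m crank '[{"x":0,"y":0,"z":0,"ax":0,"ay":0,"az":0,"claw":1},{"x":0,"y":0,"z":0,"ax":0,"ay":0,"az":0,"claw":1},{"x":0,"y":0,"z":0,"ax":0,"ay":0,"az":0,"claw":1},{"x":0,"y":0,"z":0,"ax":0,"ay":0,"az":0,"claw":1},{"x":0,"y":0,"z":0,"ax":0,"ay":0,"az":0,"claw":1}]' 20 >/dev/null
python3 go.py
```

```text
t 8.0 pos [0.4611 0.1981 0.048 ] xyaw 88.98 zaxis [ 0.001  0.001 -1.   ] F [ 0.3 -0.1  0.3] w 0.0799
shift [-0.0004 -0.0001  0.001 ]
turn [ 0.0005 -0.0004 -0.0002]
t 8.42 pos [0.4607 0.198  0.0473] xyaw 88.98 zaxis [ 0.  0. -1.] F [0.7 0.2 1.5] w 0.0632
```

```bash
python3 -m crank '[{"x":0,"y":0,"z":0,"ax":0,"ay":0,"az":0,"claw":1},{"x":0,"y":0,"z":0,"ax":0,"ay":0,"az":0,"claw":1},{"x":0,"y":0,"z":-0.004,"ax":0,"ay":0,"az":0,"claw":1},{"x":0,"y":0,"z":-0.012,"ax":0,"ay":0,"az":0,"claw":1},{"x":0,"y":0,"z":-0.02,"ax":0,"ay":0,"az":0,"claw":1}]' 35 >/dev/null
python3 -m crank '[{"x":0,"y":0,"z":-0.01,"ax":0,"ay":0,"az":0,"claw":1},{"x":0,"y":0,"z":-0.03,"ax":0,"ay":0,"az":0,"claw":1},{"x":0,"y":0,"z":-0.05,"ax":0,"ay":0,"az":0,"claw":1},{"x":0,"y":0,"z":-0.07,"ax":0,"ay":0,"az":0,"claw":1},{"x":0,"y":0,"z":-0.08,"ax":0,"ay":0,"az":0,"claw":1}]' >/dev/null
python3 go.py 0.585 -0.133 0.147 88.2
python3 - <<'E'
from h import *
s=camera("side")
cv2.imwrite("pics/f1.png",cv2.resize(s["color"][120:340,180:400],None,fx=2.7,fy=2.7,interpolation=2))
E
```

```text
t 9.25 pos [0.4617 0.1983 0.1506] xyaw 88.97 zaxis [ 0.003  0.002 -1.   ] F [ 0.9  0.6 -0.3] w 0.0627
shift [-0.3291  0.1292  0.0033]
turn [ 0.0016 -0.0011  0.0067]
```

View pics/f1.png

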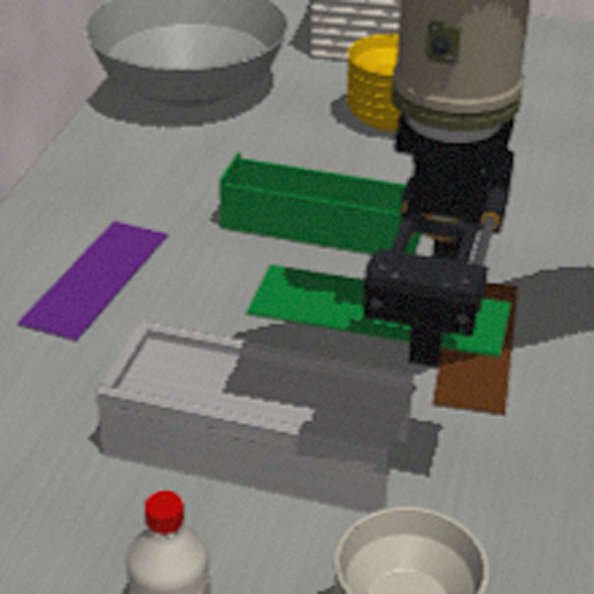

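```bash
python3 -m crank '[{"x":-0.02,"y":0.008,"z":0,"ax":0,"ay":0,"az":0,"claw":1},{"x":-0.05,"y":0.02,"z":0,"ax":0,"ay":0,"az":0,"claw":1},{"x":-0.083,"y":0.032,"z":0,"ax":0,"ay":0,"az":0,"claw":1},{"x":-0.115,"y":0.045,"z":0,"ax":0,"ay":0,"az":0,"claw":1},{"x":-0.148,"y":0.057,"z":0,"ax":0,"ay":0,"az":0,"claw":1}]' >/dev/null
python3 -m crank '[{"x":-0.033,"y":0.013,"z":0,"ax":0,"ay":0,"az":0.002,"claw":1},{"x":-0.066,"y":0.026,"z":0,"ax":0,"ay":0,"az":0.004,"claw":1},{"x":-0.099,"y":0.039,"z":0,"ax":0,"ay":0,"az":0.006,"claw":1},{"x":-0.13,"y":0.052,"z":0,"ax":0,"ay":0,"az":0.007,"claw":1},{"x":-0.155,"y":0.062,"z":0,"ax":0,"ay":0,"az":0.007,"claw":1}]' >/dev/null
python3 -m crank '[{"x":-0.01,"y":0.004,"z":0,"ax":0,"ay":0,"az":0,"claw":1},{"x":-0.02,"y":0.008,"z":0,"ax":0,"ay":0,"az":0,"claw":1},{"x":-0.026,"y":0.008,"z":0,"ax":0,"ay":0,"az":0,"claw":1},{"x":-0.026,"y":0.008,"z":0,"ax":0,"ay":0,"az":0,"claw":1},{"x":-0.026,"y":0.008,"z":0,"ax":0,"ay":0,"az":0,"claw":1}]' >/dev/null
python3 go.py 0.583 -0.1334 0.10 88.2
python3 - <<'E'
from h import *
s=camera("side");t=camera("top")
a=cv2.resize(s["color"][110:250,220:380],None,fx=3,fy=3,interpolation=2);b=cv2.resize(t["color"][140:280,280:390],None,fx=3,fy=3,interpolation=2)
cv2.imwrite("pics/g1.png",np.hstack([a,b]))
E
```

```text
t 10.55 pos [ 0.5812 -0.1323  0.147 ] xyaw 88.23 zaxis [-0.     0.001 -1.   ] F [-0.1 -0.2 -0.9] w 0.0625
shift [-0.001   0.0019  0.047 ]
turn [-0.0002 -0.0004  0.0003]
```

View pics/g1.png

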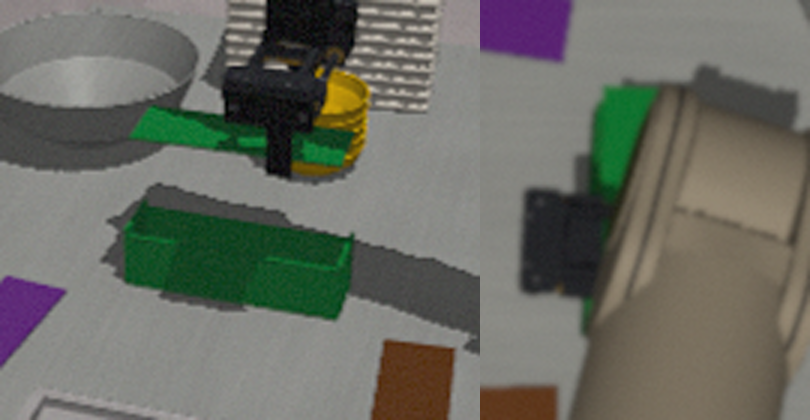

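```bash
cat > hold.py <<'E'
from h import *
import sys
z0=float(sys.argv[1]); rows=[int(v) for v in sys.argv[2:4]]
s=camera("side");b=s["color"].astype(int)
m=((b[...,1]>b[...,0]+25)&(b[...,1]>b[...,2]+30)).astype(np.uint8);m[:rows[0]]=0;m[rows[1]:]=0;m[:,:250]=0;m[:,350:]=0
m=cv2.morphologyEx(m,cv2.MORPH_OPEN,np.ones((2,2),np.uint8))
st=r.read_state();M=R.from_quat(st["eef_rot"]);a=np.arctan2(*M.as_matrix()[1::-1,0])-np.pi/2
S=8;g=cv2.convexHull(np.vstack(cv2.findContours(cv2.resize(m,None,fx=S,fy=S,interpolation=0),0,2)[0])).astype(np.float32)
def pts(p):
    q=box(0,0,0,.19,.064,-.0015,.0015)+[p[0],0,0]
    return R.from_euler("ZY",[a,p[2]]).apply(q)+[st["ee_pos"][0],st["ee_pos"][1],p[1]]
def cost(p):
    h=cv2.convexHull(((proj(s,pts(p))+.5)*S).astype(np.float32));i,_=cv2.intersectConvexConvex(h,g)
    return (cv2.contourArea(h)+cv2.contourArea(g)-2*i)/cv2.contourArea(g)
o=minimize(cost,[.043,z0,0],method="Nelder-Mead",options=dict(initial_simplex=[[.043,z0,0],[.05,z0,0],[.043,z0+.01,0],[.043,z0,.05]]))
print("offset,zmid,pitch(+ = far end down)",np.round(o.x,4),"cost",round(o.fun,3)); c=pts(o.x).mean(0); print("lid centre",np.round(c,4),"yaw",round(a,4), "tcp",np.round(st["ee_pos"],4),m.sum())
E
python3 hold.py .162 140 172
python3 -c "
from h import *
s=camera('side');b=gmask(s,(300,196));print(fit([(s,b)],[.626,-.1348,-.032],.206,.058,0,.061),b.sum())"
```

```text
offset,zmid,pitch(+ = far end down) [0.0429 0.1593 0.0127] cost 0.024
lid centre [ 0.6243 -0.1333  0.1588] yaw -0.03 tcp [ 0.5814 -0.132   0.1473] 622
(array([ 0.62628301, -0.13427659, -0.02530642]), np.float64(0.04198483942693648)) 1961
```

```bash
python3 -m crank '[{"x":-0.001,"y":0.002,"z":0.015,"ax":0,"ay":0,"az":0,"claw":1},{"x":-0.001,"y":0.002,"z":0.035,"ax":0,"ay":0,"az":0,"claw":1},{"x":-0.001,"y":0.002,"z":0.055,"ax":0,"ay":0,"az":0,"claw":1},{"x":-0.001,"y":0.002,"z":0.072,"ax":0,"ay":0,"az":0,"claw":1},{"x":-0.001,"y":0.002,"z":0.08,"ax":0,"ay":0,"az":0,"claw":1}]' >/dev/null
python3 -m crank '[{"x":0,"y":0,"z":0,"ax":0,"ay":0,"az":0,"claw":1},{"x":0,"y":0,"z":0,"ax":0,"ay":0,"az":0,"claw":1},{"x":0,"y":0,"z":0,"ax":0,"ay":0,"az":0,"claw":1},{"x":0,"y":0,"z":0,"ax":0,"ay":0,"az":0,"claw":1},{"x":0,"y":0,"z":0,"ax":0,"ay":0,"az":0,"claw":1}]' >/dev/null
python3 go.py 0.5833 -0.1335 0.05 88.3
python3 - <<'E'
from h import *
s=camera("side")
cv2.imwrite("pics/h1.png",cv2.resize(s["color"][130:240,240:370],None,fx=5,fy=5,interpolation=2))
E
```

```text
t 11.58 pos [ 0.584  -0.1346  0.0682] xyaw 88.18 zaxis [ 0.002  0.    -1.   ] F [-0.4 -1.  -0.2] w 0.0625
shift [ 0.0011 -0.0007  0.0182]
turn [ 0.0008 -0.0001 -0.0011]
```

View pics/h1.png

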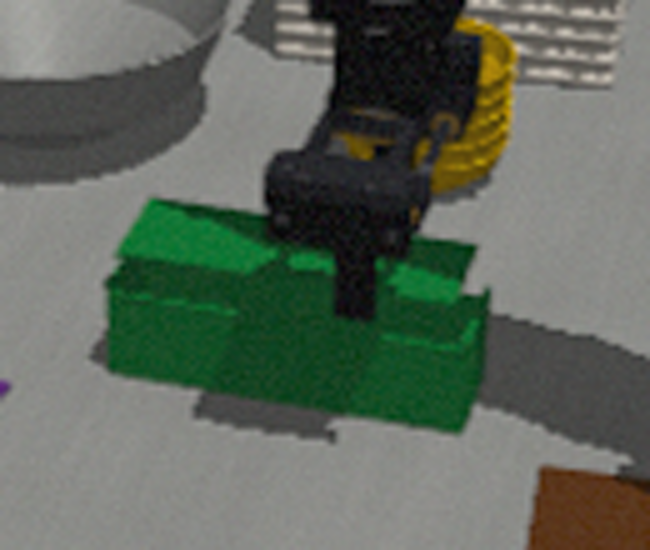

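```bash
python3 - <<'E'
from h import *
s=camera("side");a=-.031;n=np.array([-np.sin(a),np.cos(a),0]);e=np.asarray(s["eye"]);u0=np.array([np.cos(a),np.sin(a),0]);B=np.array([.6262,-.1346,0])
def on(px,off):
    d=R.from_quat(s["orientation"]).apply([(px[0]-s["cx"])/s["fx"],(px[1]-s["cy"])/s["fy"],1]);t=(off-n@(e-B))/(n@d);return e+t*d-B
for nm,c,off in(("lid far",(118,255),.032),("lid near",(460,300),.032),("lid far back",(155,200),-.032),("lid near back",(475,247),-.032),("box far bot",(108,372),.029),("box near bot",(465,432),.029)):
    p=on((240+c[0]/5-.4,130+c[1]/5-.4),off);print(nm,"along",round(p@u0,4),"z",round(p[2],4))
E
```

```text
lid far along 0.094 z 0.0812
lid near along -0.0972 z 0.0877
lid far back along 0.0937 z 0.0812
lid near back along -0.0922 z 0.0831
box far bot along 0.1027 z 0.0003
box near bot along -0.1048 z 0.0019
```

```bash
python3 -m crank '[{"x":0,"y":0,"z":0.003,"ax":-0.003,"ay":0,"az":0,"claw":1},{"x":0,"y":0,"z":0.007,"ax":-0.006,"ay":0,"az":0,"claw":1},{"x":0,"y":0,"z":0.011,"ax":-0.006,"ay":0,"az":0,"claw":1},{"x":0,"y":0,"z":0.015,"ax":-0.006,"ay":0,"az":0,"claw":1},{"x":0,"y":0,"z":0.018,"ax":-0.006,"ay":0,"az":0,"claw":1}]' >/dev/null
python3 go.py 0.5833 -0.1335 0.045 88.3
python3 -m crank '[{"x":0,"y":0,"z":0.001,"ax":0,"ay":0,"az":0,"claw":1},{"x":0,"y":0,"z":0.002,"ax":0,"ay":0,"az":0,"claw":1},{"x":0,"y":0,"z":0.003,"ax":0,"ay":0,"az":0,"claw":1},{"x":0,"y":0,"z":0.003,"ax":0,"ay":0,"az":0,"claw":1},{"x":0,"y":0,"z":0.003,"ax":0,"ay":0,"az":0,"claw":1}]' >/dev/null
python3 go.py
```

```text
t 12.1 pos [ 0.5831 -0.1343  0.0485] xyaw 88.18 zaxis [ 0.011 -0.    -1.   ] F [-0.1  0.9 -0.2] w 0.0627
shift [0.0008 0.0002 0.0035]
turn [ 0.0056 -0.0001 -0.001 ]
t 12.52 pos [ 0.5835 -0.1343  0.0462] xyaw 88.19 zaxis [ 0.012 -0.    -1.   ] F [-0.   1.8 -1.3] w 0.0625
```

```bash
for i in 1; do python3 -m crank '[{"x":0,"y":0,"z":0.0005,"ax":0,"ay":0,"az":0,"claw":1},{"x":0,"y":0,"z":0.001,"ax":0,"ay":0,"az":0,"claw":1},{"x":0,"y":0,"z":0.0015,"ax":0,"ay":0,"az":0,"claw":1},{"x":0,"y":0,"z":0.0015,"ax":0,"ay":0,"az":0,"claw":1},{"x":0,"y":0,"z":0.0015,"ax":0,"ay":0,"az":0,"claw":1}]' >/dev/null; python3 go.py; done
python3 -m crank '[{"x":0,"y":0,"z":0.0005,"ax":0,"ay":0,"az":0,"claw":1},{"x":0,"y":0,"z":0.001,"ax":0,"ay":0,"az":0,"claw":1},{"x":0,"y":0,"z":0.001,"ax":0,"ay":0,"az":0,"claw":1},{"x":0,"y":0,"z":0.001,"ax":0,"ay":0,"az":0,"claw":1},{"x":0,"y":0,"z":0.001,"ax":0,"ay":0,"az":0,"claw":1}]' >/dev/null; python3 go.py
```

```text
t 12.93 pos [ 0.5836 -0.1344  0.0447] xyaw 88.18 zaxis [ 0.012 -0.    -1.   ] F [ 0.6  1.7 -0.8] w 0.0628
t 13.35 pos [ 0.5835 -0.1344  0.0437] xyaw 88.18 zaxis [ 0.012 -0.    -1.   ] F [ 1.1  2.1 -0.6] w 0.0628
```

```bash
python3 -m crank '[{"x":0,"y":0,"z":0.0005,"ax":0,"ay":0,"az":0,"claw":1},{"x":0,"y":0,"z":0.001,"ax":0,"ay":0,"az":0,"claw":1},{"x":0,"y":0,"z":0.001,"ax":0,"ay":0,"az":0,"claw":1},{"x":0,"y":0,"z":0.001,"ax":0,"ay":0,"az":0,"claw":1},{"x":0,"y":0,"z":0.001,"ax":0,"ay":0,"az":0,"claw":1}]' >/dev/null; python3 go.py
python3 -m crank '[{"x":0,"y":0,"z":0.0005,"ax":0,"ay":0,"az":0,"claw":1},{"x":0,"y":0,"z":0.0005,"ax":0,"ay":0,"az":0,"claw":1},{"x":0,"y":0,"z":0.001,"ax":0,"ay":0,"az":0,"claw":1},{"x":0,"y":0,"z":0.001,"ax":0,"ay":0,"az":0,"claw":1},{"x":0,"y":0,"z":0.001,"ax":0,"ay":0,"az":0,"claw":1}]' >/dev/null; python3 go.py
```

```text
t 13.77 pos [ 0.5834 -0.1345  0.0426] xyaw 88.18 zaxis [ 0.012 -0.    -1.   ] F [1.2 2.5 0.2] w 0.0626
t 14.18 pos [ 0.5835 -0.1344  0.0424] xyaw 88.18 zaxis [ 0.012  0.    -1.   ] F [-3.   4.8  9.6] w 0.0628
```

```bash
python3 -m crank '[{"x":0,"y":0,"z":-0.0007,"ax":0,"ay":0,"az":0,"claw":1},{"x":0,"y":0,"z":-0.0007,"ax":0,"ay":0,"az":0,"claw":1},{"x":0,"y":0,"z":-0.0007,"ax":0,"ay":0,"az":0,"claw":-0.5},{"x":0,"y":0,"z":-0.0007,"ax":0,"ay":0,"az":0,"claw":-0.6},{"x":0,"y":0,"z":-0.0007,"ax":0,"ay":0,"az":0,"claw":-0.8}]' 5 >/dev/null; python3 go.py
python3 -m crank '[{"x":0,"y":0,"z":0,"ax":0,"ay":0,"az":0,"claw":-0.9},{"x":0,"y":0,"z":0,"ax":0,"ay":0,"az":0,"claw":-0.9},{"x":0,"y":0,"z":0,"ax":0,"ay":0,"az":0,"claw":-0.9},{"x":0,"y":0,"z":0,"ax":0,"ay":0,"az":0,"claw":-0.9},{"x":0,"y":0,"z":0,"ax":0,"ay":0,"az":0,"claw":-0.9}]' >/dev/null; python3 go.py
python3 - <<'E'
from h import *
s=camera("side")
cv2.imwrite("pics/i1.png",cv2.resize(s["color"][130:240,240:370],None,fx=5,fy=5,interpolation=2))
E
```

```text
t 14.6 pos [ 0.5833 -0.1349  0.0423] xyaw 88.16 zaxis [ 0.012 -0.001 -1.   ] F [-0.5  0.8 -1. ] w 0.0705
t 15.02 pos [ 0.5835 -0.1345  0.0424] xyaw 88.18 zaxis [ 0.012 -0.    -1.   ] F [-0.   0.5  0.1] w 0.0823
```

View pics/i1.png

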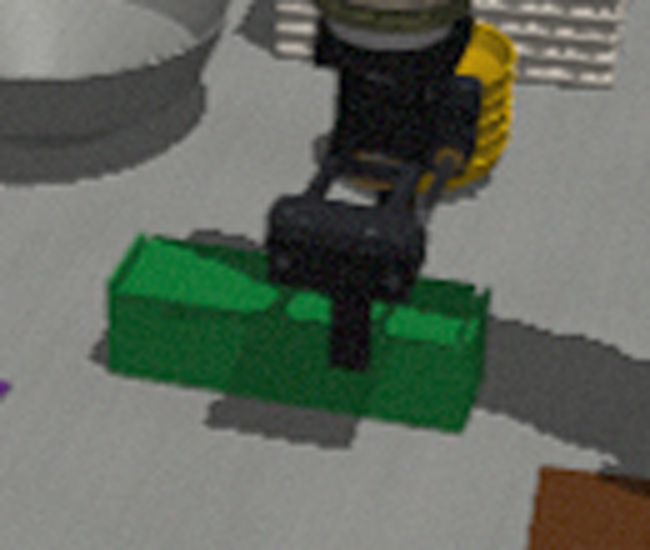

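Lid appears seated between the tabs (tabs at x≈110–145 and ≈480 in the crop). Retreat straight up, then aside, and look.

```bash
python3 -m crank '[{"x":0,"y":0,"z":0,"ax":0,"ay":0,"az":0,"claw":-1},{"x":0,"y":0,"z":-0.005,"ax":0,"ay":0,"az":0,"claw":-1},{"x":0,"y":0,"z":-0.02,"ax":0,"ay":0,"az":0,"claw":-1},{"x":0,"y":0,"z":-0.045,"ax":0,"ay":0,"az":0,"claw":-1},{"x":0,"y":0,"z":-0.08,"ax":0,"ay":0,"az":0,"claw":-1}]' >/dev/null; python3 go.py
python3 -m crank '[{"x":0,"y":0,"z":-0.03,"ax":0,"ay":0,"az":0,"claw":-1},{"x":0,"y":0,"z":-0.065,"ax":0,"ay":0,"az":0,"claw":-1},{"x":0.03,"y":-0.02,"z":-0.09,"ax":0,"ay":0,"az":0,"claw":-1},{"x":0.065,"y":-0.035,"z":-0.1,"ax":0,"ay":0,"az":0,"claw":-1},{"x":0.1,"y":-0.05,"z":-0.1,"ax":0,"ay":0,"az":0,"claw":-1}]' >/dev/null
python3 -m crank '[{"x":0.035,"y":-0.02,"z":0,"ax":0,"ay":0,"az":0,"claw":-1},{"x":0.07,"y":-0.035,"z":0,"ax":0,"ay":0,"az":0,"claw":-1},{"x":0.1,"y":-0.05,"z":0,"ax":0,"ay":0,"az":0,"claw":-1},{"x":0.13,"y":-0.06,"z":0,"ax":0,"ay":0,"az":0,"claw":-1},{"x":0.14,"y":-0.06,"z":0,"ax":0,"ay":0,"az":0,"claw":-1}]' >/dev/null; python3 go.py
python3 - <<'E'
from h import *
s=camera("side");t=camera("top")
a=cv2.resize(s["color"][150:240,250:350],None,fx=5,fy=5,interpolation=2);b=cv2.resize(t["color"][160:265,300:355],None,fx=450/105,fy=450/105,interpolation=2)
cv2.imwrite("pics/j1.png",np.hstack([a,b]))
m=gmask(t,(328,213));print("lid top",m.sum(),fit([(t,m)],[.626,-.1348,-.03],.206,.064,0.0,.058))
m=gmask(s,(300,196));print("box+lid side",m.sum(),fit([(s,m)],[.626,-.1348,-.03],.206,.058,0,.061))
E
```

```text
t 15.48 pos [ 0.5809 -0.1342  0.1215] xyaw 88.18 zaxis [ 0.008 -0.    -1.   ] F [0.8 1.2 0.3] w 0.0868
t 16.32 pos [0.477  0.1137 0.2217] xyaw 88.5 zaxis [ 0.012  0.002 -1.   ] F [0.2 0.7 0.4] w 0.0867
lid top 1933 (array([ 0.62532098, -0.13858121, -0.03155339]), np.float64(0.027332667932498837))
box+lid side 2066 (array([ 0.62684484, -0.1353572 , -0.0245249 ]), np.float64(0.03765416436490672))
```

View pics/j1.png

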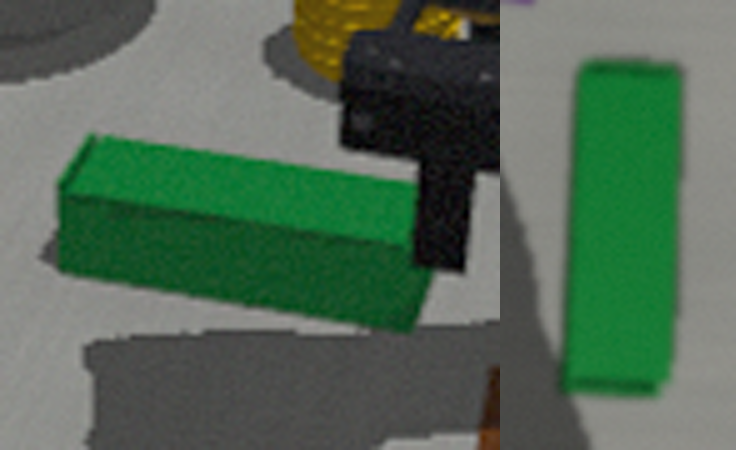

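```bash
python3 - <<'E'
from h import *
t=camera("top");s=camera("side")
for c,seed,nm in((t,(328,213),"top"),(s,(300,196),"side")):
    m=gmask(c,seed);g=c["color"][...,1].astype(int)
    v=g[m>0];th,_=cv2.threshold(v.astype(np.uint8),0,255,cv2.THRESH_OTSU);b=(m&(g>th)).astype(np.uint8)
    b=cv2.morphologyEx(b,cv2.MORPH_OPEN,np.ones((3,3),np.uint8));print(nm,th,b.sum(),fit([(c,b)],[.626,-.1348,-.03],.19,.064,.0575,.058))
im=cv2.resize(t["color"][165:260,305:350],None,fx=6,fy=6,interpolation=cv2.INTER_CUBIC)
for L,W,z0,z1,x,col in((.206,.058,.061,.061,.6262,(0,0,255)),(.206,.058,0,0,.6262,(255,0,0)),(.19,.064,.058,.058,.6262,(0,255,255))):
    h=cv2.convexHull(proj(t,box(x,-.1348,-.031,L,W,z0,z1)).astype(np.float32))[:,0];cv2.polylines(im,[((h+.5-[305,165])*6).astype(np.int32)],True,col,1)
cv2.imwrite("pics/k1.png",im)
E
```

```text
top 110.0 1613 (array([ 0.62452677, -0.13853336, -0.02595606]), np.float64(0.02379392036692908))
side 99.0 813 (array([ 0.6287506 , -0.13458851, -0.0178043 ]), np.float64(0.08139737059489924))
```

View pics/k1.png

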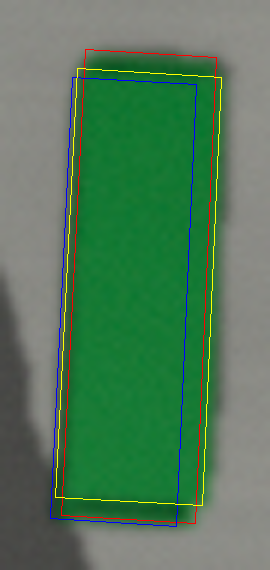

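```bash
python3 - <<'E'
from h import *
t=camera("top");a=-.031
im=t["color"].astype(np.float32);sat=im[...,1]-im[...,2]  # green minus red
ws=np.arange(-.05,.0501,.002)
for z,us in((.061,(.101,.098,-.098,-.101,-.103)),(.058,(.085,.05,0,-.05,-.085))):
    for u in us:
        P=np.c_[np.full(len(ws),u),ws,np.full(len(ws),z)];P=R.from_euler("z",a).apply(P)+[.6255,-.1365,0]
        q=proj(t,P).astype(np.float32);p=cv2.remap(sat,q[:,:1],q[:,1:],1)[:,0];l=cv2.remap(im[...,1].copy(),q[:,:1],q[:,1:],1)[:,0]
        h=p.max()/2;i=np.nonzero(p>h)[0];L,H=i[0],i[-1]
        lo=ws[L-1]+.002*(h-p[L-1])/(p[L]-p[L-1]);hi=ws[H]+.002*(p[H]-h)/(p[H]-p[H+1])
        print(z,u,"edges",np.round([lo,hi],4),"mid",round((lo+hi)/2,4),"max",p.max(), "G",l[25])
E
```

```text
0.061 0.101 edges [-0.0274  0.0294] mid 0.001 max 52.828125 G 98.24805
0.061 0.098 edges [-0.0278  0.03  ] mid 0.0011 max 75.56641 G 94.70703
0.061 -0.098 edges [-0.0272  0.0333] mid 0.003 max 76.8457 G 93.0
0.061 -0.101 edges [-0.0265  0.0328] mid 0.0032 max 73.25 G 102.83984
0.061 -0.103 edges [-0.0263  0.0327] mid 0.0032 max 55.9375 G 109.5332
0.058 0.085 edges [-0.0311  0.0319] mid 0.0004 max 105.28516 G 118.59375
0.058 0.05 edges [-0.032  0.032] mid -0.0 max 103.19922 G 119.625
0.058 0 edges [-0.0323  0.0317] mid -0.0003 max 103.990234 G 122.08789
0.058 -0.05 edges [-0.0331  0.0314] mid -0.0008 max 104.168945 G 123.15234
0.058 -0.085 edges [-0.0324  0.0319] mid -0.0002 max 102.4043 G 123.58496
```

```bash
python3 -c "
from bench import close_job;print(close_job())"
```

```text
the job is handed in; nothing more can be done
None
```

I slid the green lid about 87 mm out of the stand and gripped it by its long edges with about 71 mm overhanging. I then lowered it onto the green box until light contact, about 10 N on the wrist, opened the gripper and backed the arm away. The job was handed in after about 16.5 s on the robot's clock.

**What the last checks showed:**
- **Seating:** both cameras show the lid lying flat, with an end tab visible beyond each end.
- **Box:** the side camera put it within about 1 mm of where it stood.
- **Bystanders:** I did not re-measure the bowls or bottle. The planned path stayed clear of them and I saw no contact in the pictures.
- **Robot:** it is clear of everything, with the gripper open.

**Where the checks disagreed:**
- **Sideways position:** the top camera puts the lid about 1–2.5 mm towards −y from the box's centreline, turned by roughly 0.5°. The side camera puts it within 1 mm of centre, though that fit was poor.
- **Why I left it:** this is close to the roughly 2 mm calibration error, and the lid overhangs both sides of the box, so I did not grip it again.

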